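Change over the cartridge in a ratchet clamp from a crowded crate

ROBOT

A 7-joint arm with a two-finger parallel gripper is mounted at the origin on a cart in front of the work surface, level with it; the furniture and walls round the work are solid. World frame = base frame: x ahead of the robot, y to its left, z up, the work surface at z = 0. Lengths are in m, angles in rad, forces in N, time in s.
With the tool pointing down it reaches from about 0.4 to 0.85 m from the base axis. Payload 6.9 kg.
Tool frame: the origin (TCP) lies midway between the tips of the shut fingers; the grasp point (between the pads) lies 19 mm behind it; z points along the fingers, y is the line along which they close (so a half turn about z gives the same grasp; the last joint's range is limited). The gripper opens to 85 mm and grips with 20 to 120 N. Pads are 22 mm wide; open, the fingers measure 114 mm over their backs; the gripper's body (76 mm by 85 mm) begins 54 mm behind the grasp point. The pads swing forward as they close: fully open they stand 13 mm farther back than shut.
Start: joints at [1.339, 0.507, -0.238, 1.5, 0.126, 1.149, -0.155], TCP at [0.207, -0.59, 0.231] pointing down, gripper open.
Joint ranges: [-3.08, 3.08], [-0.24, 2.05], [-1.43, 1.35], [0, 2.5], [-1.52, 4.66], [0.17, 1.96], [-2.89, 2.89]. Speed limits (rad/s): [2.39, 2.39, 3.14, 3.14, 3.14, 3.14, 3.14].

INTERFACE

Orientations are given as a unit quaternion [x, y, z, w].
In Python, from workcell import status, camera, workorder gives the robot as it stands. The module is installed in compiled form; this text tells all that it offers.
- The arm moves only by the shell command python3 -m pendant 'ROWS'. ROWS is JSON, a list of rows, each a list of 7 numbers: the shift along the tool's x, y, z in m, then the turn, a rotation vector about the tool's x, y, z in rad, then the opening, from 0 (shut) to 1 (fully open). A call has 1 to 5 rows; each row is the pose to reach, as a shift and turn from the pose commanded when the call began, along the tool's axes at that moment; what a row does not reach only later rows make up. A row lasts 1/10 s, in which the tool goes at most 50 mm and 8.59 degrees, less where a joint would pass 70% of its speed; a pose out of reach is approached as far as the arm can. A call with a gripper value outside its range is refused whole. The fingers move at their own pace and stop on an object; the grip force is fixed at half the most. Time passes only in rows, so rows that repeat a pose let the fingers close. It gives the time, the measured TCP pose, the force, the opening and the grip force at its end, in the units of the state.
- status.state(): the state, without advancing time (a new reading comes with each control period).
- camera(name): name is "scene" or "top"; returns a dict with "pixels" (420x560x3 uint8, blue, green, red), "K" (3x3 intrinsics, pixels), "rvec" (rotation vector, rad) and "tvec" (3), from world to camera coordinates, as OpenCV has them. Camera axes: x right, y down, z forward; pixel columns grow to the right and rows downward; lengths in m; the calibration is good to about 2 mm. A picture is of the moment at which its call begins. There is no depth.
- workorder.close_job(): hands the job in; it is judged then, once.
The state is a dict: "time_s": time; "joints": joint angles; "joint_velocities": joint speeds; "joint_torque": joint torques, N m; "tcp_pos": TCP position; "tool_rot": TCP orientation; "force": force on the tool from outside, world axes, zero at the start; "torque": the same for the moment, N m; "grip_width": opening from 0.0 (shut) to 1.0 (fully open); "grip_force": force on a finger pad.
Only numpy, scipy, OpenCV 4.12 (cv2) and the standard library are available. Lean on these libraries where they do the work, as an engineer would, in place of code of your own. Each camera call takes 0.05 s, during which the arm holds its last target. There are 200 camera calls.

TASK

The ratchet clamp on the bench holds a finished cartridge: press its release button so the lever springs fully open, and stand the finished cartridge upright in the free part of the outgoing tray. Then pick the only tall, slim cartridge out of the crate full of block cartridges, stand it upright between the two fences of the clamp, its broad side to the jaw wall (either way round), and swing the lever until it stays locked in its last notch with the pad pressing on the cartridge. Leave the block cartridges in the crate, the earlier cartridge standing in the tray and the other things on the bench where they are.

Things in the scene. Friction and masses are not known exactly. Their poses are not given: they have to be found in the camera images.
- clamp: Fixed ratchet clamp, base 100 x 150 x 10 mm (x -51 to 49, y -114 to 36 mm). Origin: bench level under the nest; x from pad to jaw wall, away from the robot; z up. Nest floor z = 10 mm. Rubber face of the jaw wall at x = 10, 52 wide, wall top z = 40. Fences' inner faces at y = -23.5 and 23.5 (x -14 to 12), tops z = 18. Front open: the pad comes from there at z 22 to 45. Lever plate at z 30 to 38.
- nest (a point): Where the origin of a cartridge is to be set down in the clamp: 3 mm in front of the clamp's origin, on the nest floor (10 mm above the bench), with the cartridge's x axis along the clamp's x axis or reversed. The pad then pushes the cartridge 2 to 4 mm back against the jaw wall.
- lever_arm (a joint): Clamp lever's angle: 0 = fully open (a spring pulls it there), growing as the knob swings left (clockwise from above) about point clamp_pivot. Notches hold it at about 0.54, 0.79 and, the last, 1.04 rad; end stop 1.14: swing past 1.10, let go, it settles at about 1.04. Only there does the pad press (5 N). It goes back only while the button is down. Takes 2 to 8 N at the knob.
- clamp_pivot (a point): On the lever's vertical hinge axis, at the height of the lever plate (34 mm above the bench).
- lever_knob (a point): Middle of the black upright round knob at the free end of the lever, 62 mm above the bench; the knob is 23 mm across and stands from 46 to 79 mm above the bench. It is 100 mm from the hinge axis: nearest the robot, to the right when open, to the left (in front of the nest) when locked.
- clamp_pad: The clamp's pad: rubber-faced sprung plate 25 mm wide, 22 mm high, on the jaw arm of the lever; it stands well clear of the nest in front of it while the lever is open.
- button_plunger (a joint): Release button, vertical: 0 = up, up to 0.008 m when pressed right down; beyond 0.006 the lever is free. A spring of 2 to 5 N lifts it. Hold it down for about half a second while the lever springs open.
- button_top (a point): Centre of the top of the round black release button, 25 mm across, 58 mm above the bench when up; behind and to the right of the lever's hinge.
- done_cartridge: The finished cartridge, held in the clamp at the start: slim upright cartridge, black with a white top, 24 x 40 x 62 mm. Origin at the centre of its underside, z up along it; solid body x from -11 to +9 mm (the broad sides face -x and +x), y from -20 to +20 mm, top at 61 mm. About 32 g.
- next_cartridge: The tall slim cartridge standing in the crate among the blocks: same kind and size as the finished one (x from -11 to +9 mm, y from -20 to +20 mm, 61 mm high, origin at the centre of its underside). It stands 18 mm higher than the blocks.
- crate: Fixed grey plastic crate, open on top, 280 (x) x 166 (y) x 45 mm, walls 4 mm; origin at bench level under its middle, inner floor 4 mm up. In it five parts stand in a row along x, 53 mm apart: four blocks and, at any of the five places, the tall slim cartridge.
- block_0: Black block cartridge lying in the crate, 98 x 47 x 43 mm, long side across the crate; origin at the centre of its underside; solid x from -43 to +49 mm, y from -23 to +23 mm.
- block_1: Block cartridge in the crate, like block_0.
- block_2: Block cartridge in the crate, like block_0.
- block_3: Block cartridge in the crate, like block_0.
- out_tray: Fixed shallow grey outgoing tray, 150 (x) x 92 (y) x 20 mm, walls 3 mm, on the right; origin at bench level under its middle, inner floor 3 mm up. Its far part holds the earlier cartridge (45 mm beyond the middle), the rest is free.
- out_spot (a point): Middle of the free part of the outgoing tray, on its inner floor (3 mm above the bench), 28 mm nearer than the tray's middle.
- earlier_cartridge: A slim cartridge like the finished one, already standing in the far part of the outgoing tray.
- flux_jar: Bystander: white jar with a brown cap, 47 mm across, 74 mm high.
- loupe: Bystander: black eye loupe, 38 mm across, 33 mm high.
- marker: Bystander: marker pen lying in front of the outgoing tray, 136 mm long, 14 mm high.
- lever_press: Fixed lever press at the back left, 230 x 150 mm, 384 mm high: pass on the robot's side of it.
Not all that is in view belongs to the job. What is shaped like the next_cartridge but orange is not meant.

How it is judged:
On the way, in this order (a step that is already met when the one before it is completed fails the run):
1. the release button is pressed and the lever springs open (value of joint lever_arm below 0.1 rad), for 0.1 s.
2. the finished cartridge stands upright in the outgoing tray, let go (x of done_cartridge in the frame of out_tray between -0.066 and 0.066 m and y of done_cartridge in the frame of out_tray between -0.037 and 0.037 m and angle between done_cartridge's own z axis and vertical below 0.12 rad and z of done_cartridge in the frame of out_tray between -0.003 and 0.009 m and contact force between the fingers and done_cartridge below 0.3 N and linear speed of done_cartridge below 0.02 m/s), for 0.2 s.
3. the slim cartridge from the crate stands in the nest, let go, the lever still open (angle between next_cartridge's own z axis and vertical below 0.12 rad and z of next_cartridge in the frame of clamp between 0.004 and 0.016 m and horizontal distance between next_cartridge and nest below 0.02 m and angle between the x axis of next_cartridge and the x axis of clamp, either way round below 0.35 rad and contact force between the fingers and next_cartridge below 0.3 N and linear speed of next_cartridge below 0.02 m/s and value of joint lever_arm below 0.3 rad), for 0.2 s.
4. the lever is locked in its last notch and the pad presses on the cartridge, with the gripper off the lever (angle between next_cartridge's own z axis and vertical below 0.12 rad and z of next_cartridge in the frame of clamp between 0.004 and 0.016 m and horizontal distance between next_cartridge and nest below 0.012 m and angle between the x axis of next_cartridge and the x axis of clamp, either way round below 0.17 rad and value of joint lever_arm above 1 rad and velocity of joint lever_arm between -0.05 and 0.05 rad/s and contact force between the fingers and lever_arm below 0.3 N and contact force between clamp_pad and next_cartridge above 2 N), for 0.2 s.
At the end, for the whole second after the job is handed in: Finished cartridge upright in the outgoing tray; slim one upright in the nest (12 mm, 10 degrees), pad pressing over 2 N, lever past 1.0 rad in its last notch; the four blocks in the crate and the earlier cartridge upright in the tray; all released and at rest (all of step 2 and all of step 4 and contact force between the fingers and next_cartridge below 0.3 N and linear speed of next_cartridge below 0.02 m/s and x of block_0 in the frame of crate between -0.135 and 0.135 m and y of block_0 in the frame of crate between -0.078 and 0.078 m and angle between each of block_0, block_1, block_2, block_3's own z axis and vertical below 0.3 rad and x of block_1 in the frame of crate between -0.135 and 0.135 m and y of block_1 in the frame of crate between -0.078 and 0.078 m and x of block_2 in the frame of crate between -0.135 and 0.135 m and y of block_2 in the frame of crate between -0.078 and 0.078 m and x of block_3 in the frame of crate between -0.135 and 0.135 m and y of block_3 in the frame of crate between -0.078 and 0.078 m and angle between earlier_cartridge's own z axis and vertical below 0.12 rad and z of earlier_cartridge in the frame of out_tray between -0.003 and 0.009 m); the robot touches nothing.
It fails at once if a block cartridge leaves the crate or is tipped over (z of any of block_0, block_1, block_2, block_3 in the frame of crate above 0.05 m or angle between any of block_0, block_1, block_2, block_3's own z axis and vertical above 0.5 rad).
It fails at once if the earlier cartridge is knocked over or taken out of the tray (angle between earlier_cartridge's own z axis and vertical above 0.4 rad or z of earlier_cartridge in the frame of out_tray above 0.02 m).
It fails at once if a bystander is displaced by more than 4 cm (distance of any of flux_jar, loupe, marker from where it was at the start of the episode above 0.04 m).
It also fails if it takes over 72 s, if anything falls off the work surface, if the arm or the gripper's body presses on something with over 40 N, if the wrist force passes 120 N, or if a joint passes its speed limit or range.

## Working session

There is one attempt and no reset: what is moved stays moved. The work goes in short steps, Python scripts to look and compute and a shell command to move; the robot and the scene stay as the last step left them, time stands still between calls to the robot, and variables do not carry over. Pictures are saved under pics/ and viewed, at most 10 in all, crops included, and the job is handed in when it is done.

```bash
mkdir -p pics; cat > h.py <<'E'
import numpy as np, cv2
from scipy.spatial.transform import Rotation as R
from workcell import status, camera, workorder
def cal(c):
    return np.array(c["K"],float),np.array(c["rvec"],float),np.array(c["tvec"],float)
def ray(c,p):
    K,r,t=cal(c);M=cv2.Rodrigues(r)[0]
    d=M.T@np.linalg.inv(K)@np.array([p[0],p[1],1.]);return -M.T@t.ravel(),d/np.linalg.norm(d)
def plane(c,p,z):
    o,d=ray(c,p);return o+d*(z-o[2])/d[2]
def two(c1,p1,c2,p2):
    a,u=ray(c1,p1);b,v=ray(c2,p2)
    s=np.linalg.lstsq(np.c_[u,-v],b-a,rcond=None)[0]
    P,Q=a+s[0]*u,b+s[1]*v;return (P+Q)/2,np.linalg.norm(P-Q)
def proj(c,P):
    K,r,t=cal(c);return cv2.projectPoints(np.array(P,float).reshape(-1,1,3),r,t,K,None)[0].reshape(-1,2)
def tool(delta):  # world shift -> tool axes
    s=status.state();return R.from_quat(s["tool_rot"]).inv().apply(delta)
E
python3 - <<'E'
from h import *
import pickle
C={n:camera(n) for n in("scene","top")}
pickle.dump(C,open("c0.pkl","wb"))
for n in C: cv2.imwrite(f"pics/{n}0.png",cv2.resize(C[n]["pixels"],(800,600),interpolation=cv2.INTER_CUBIC)); print(n,C[n]["K"],ray(C[n],(280,210)))
print(status.state())
E
```

```text
scene [[544.90547363   0.         281.34336332]
 [  0.         544.90547363 215.70761394]
 [  0.           0.           1.        ]] (array([-0.46437241,  0.87865688,  1.03574409]), array([ 0.65867139, -0.4383645 , -0.61154605]))
top [[453.18992198   0.         285.67973313]
 [  0.         453.18992198 202.65148543]
 [  0.           0.           1.        ]] (array([0.43141277, 0.22227442, 1.44301084]), array([ 0.03937628,  0.01597961, -0.99909667]))
{'time_s': 0.1, 'joints': array([ 1.33851117,  0.508282  , -0.23748699,  1.50103416,  0.12567312,
        1.14887077, -0.15476575]), 'joint_velocities': array([ 0.00051223, -0.00111639, -0.00070969, -0.00196941,  0.00067217,
       -0.00042209, -0.00042142]), 'joint_torque': array([-6.67372544e-03, -6.21836615e+01, -2.19535097e+00, -2.50207150e+01,
        1.25230200e-02,  7.69425969e-03,  2.79627466e-05]), 'tcp_pos': array([ 0.20689473, -0.58929348,  0.23049705]), 'tool_rot': array([ 9.85771519e-01,  1.68088855e-01, -1.44864669e-04, -7.92940962e-04]), 'force': array([ 0.30448127, -0.72414211, -0.6008215 ]), 'torque': array([-0.02989177,  0.09502651,  0.00376346]), 'grip_force': 0.0, 'grip_width': 0.9996717420455453}
```

View pics/scene0.png

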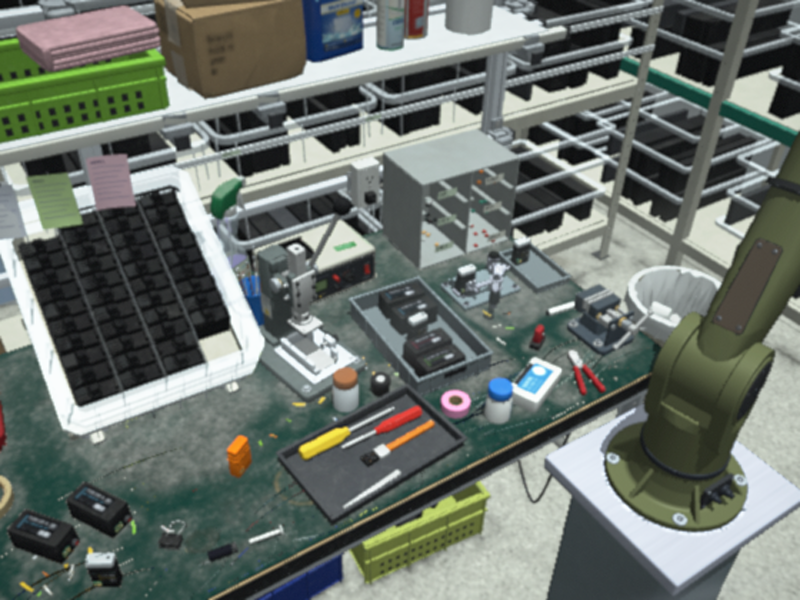

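View pics/top0.png

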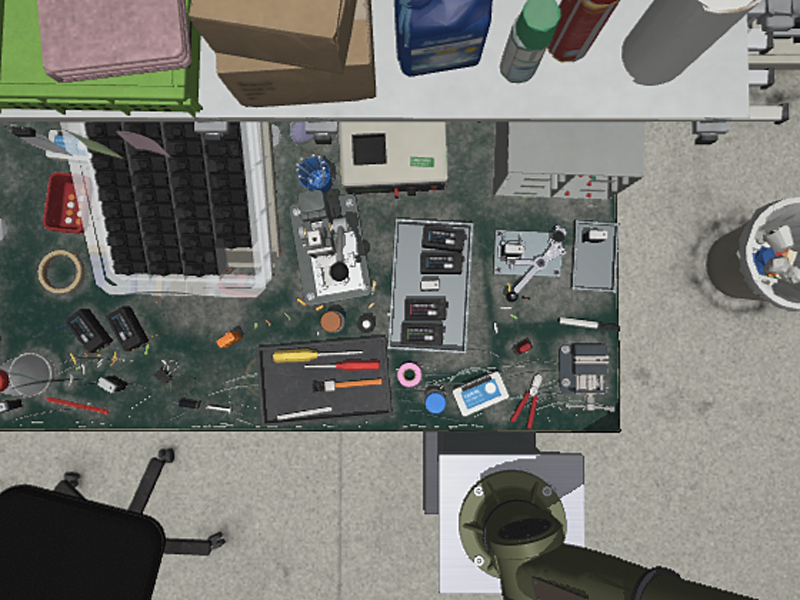

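The scene picture (800x600 scale) shows the crate at (418,330), its slim white-topped cartridge at (417,317), the clamp at (487,283) and the tray at (540,265). In the top view the crate slim one is at (430,284), the finished one at (514,250), the earlier one at (594,235), the button near (556,232) and the knob at (512,295).

Could be mistaken for next_cartridge:
- the orange one at top (229,337): not meant
- the finished one at (514,250)
- the earlier one at (594,235)
- a loose slim one at (112,384)
- blocks at (443,237), (440,262), (425,307) and (422,333)

I choose (430,284), which stands in the crate, and will check it in a crop.

```bash
python3 - <<'E'
from h import *
import pickle
C=pickle.load(open("c0.pkl","rb"))
def crop(n,x0,y0,w,h,s):
    im=C[n]["pixels"][y0:y0+h,x0:x0+w]; im=cv2.resize(im,None,fx=s,fy=s,interpolation=cv2.INTER_CUBIC)
    for x in range(x0+(-x0)%10,x0+w,10):
        cv2.line(im,(int((x-x0+.5)*s),0),(int((x-x0+.5)*s),8 if x%50 else 20),(0,255,255),1)
        if x%20==0: cv2.putText(im,str(x),(int((x-x0)*s),18),0,.35,(0,255,255),1)
    for y in range(y0+(-y0)%10,y0+h,10):
        cv2.line(im,(0,int((y-y0+.5)*s)),(8,int((y-y0+.5)*s)),(0,255,255),1)
        if y%20==0: cv2.putText(im,str(y),(8,int((y-y0)*s)+4),0,.35,(0,255,255),1)
    return im
cv2.imwrite("pics/top_c.png",crop("top",268,148,172,105,4.6))
cv2.imwrite("pics/scene_c.png",crop("scene",240,160,165,115,4.8))
E
```

```text
(no output)
```

View pics/top_c.png

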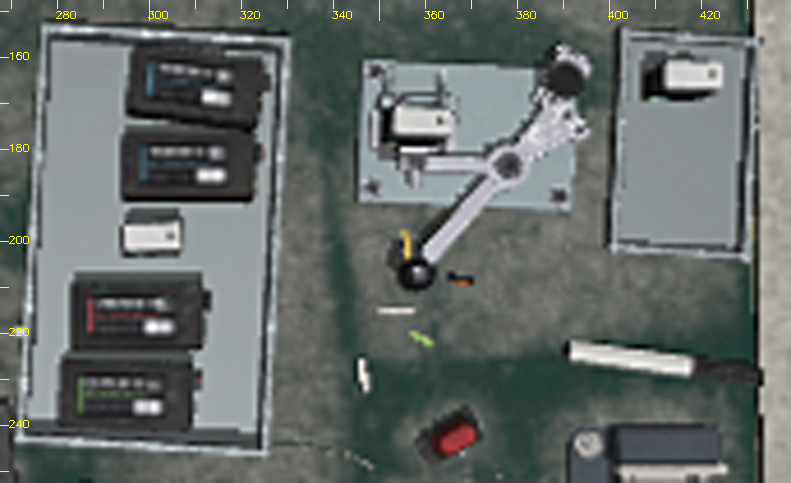

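View pics/scene_c.png

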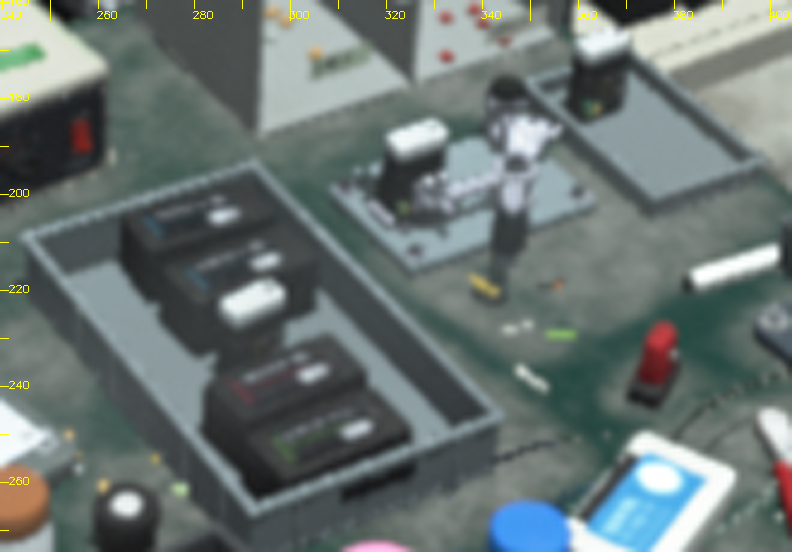

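The crops confirm it: the choice at top px (299,199) / scene px (290,222) is white-topped, slim, and rises above the blocks on each side. The finished one is at (357,174)/(325,188), the earlier one at (418,164)/(362,168), the button at (391,165)/(344,178), the knob at (358,207) and the pivot at (376,183).

```bash
cat >> h.py <<'E'
def white(c,box,thr=165):
    x0,y0,x1,y1=box; im=c["pixels"][y0:y1,x0:x1]; s=8
    im=cv2.resize(im,None,fx=s,fy=s,interpolation=cv2.INTER_CUBIC)
    m=(im.min(2)>thr).astype(np.uint8)
    n,l,st,ce=cv2.connectedComponentsWithStats(m); k=1+np.argmax(st[1:,4])
    cn=max(cv2.findContours((l==k).astype(np.uint8),0,2)[0],key=cv2.contourArea)
    r=cv2.minAreaRect(cn); f=lambda p:(np.array(p)+.5)/s-.5+[x0,y0]
    return f(ce[k]),f(r[0]),f(cv2.boxPoints(r)),st[k,4]/s/s
E
python3 - <<'E'
from h import *
import pickle
np.set_printoptions(precision=4,suppress=True)
C=pickle.load(open("c0.pkl","rb"));T,S=C["top"],C["scene"]
for n,bt,bs,z in (("next",(291,190,310,206),(280,213,302,230),.065),("done",(350,166,368,181),(316,181,334,196),.071),("earl",(409,156,428,170),(356,162,373,174),.064)):
    a,ar,ab,aa=white(T,bt); b,br,bb,ba=white(S,bs)
    w=np.array([plane(T,p,z)[:2] for p in ab]); e=[w[1]-w[0],w[2]-w[1]]
    print(n,a,b,aa,ba,"tri",two(T,a,S,b),"plane",plane(T,a,z)[:2],plane(S,b,z)[:2],"sides",[np.linalg.norm(v).round(4) for v in e],[np.degrees(np.arctan2(v[1],v[0])).round(1) for v in e])
def f(u,v): return (u/4.6-.5+268,v/4.6-.5+148)
def g(u,v): return (u/4.8-.5+240,v/4.8-.5+160)
P=dict(knob=(f(416,273),None,.079),button=(f(567,80),g(507,88),.058),pivot=(f(510,163),None,.04),
 b_fl=(f(363,60),g(480,135),.01),b_nl=(f(359,202),g(330,187),.01),b_nr=(f(573,210),g(415,270),.01),b_fr2=(None,g(596,205),.01),
 s1=(f(377,70),None,.01),s2=(f(372,187),None,.01),s3=(f(560,195),None,.01),
 t_fl=(f(620,32),g(627,48),.02),t_nl=(f(612,248),None,.02),t_fr=(f(758,40),None,.02),t_nr=(f(748,256),g(655,210),.02),
 c_fl=(f(45,28),None,.045),c_fr=(f(290,38),g(255,165),.045),c_nl=(f(18,438),g(30,237),.045),c_nr=(f(266,452),g(254,510),.045),c_nr2=(None,g(500,415),.045))
for k,(t,s,z) in P.items():
    print(k,plane(T,t,z)[:2] if t else "",plane(S,s,z)[:2] if s else "",two(T,t,S,s) if t and s else "")
E
```

```text
next [300.485  199.0538] [292.0696 221.9066] 57.28125 56.5625 tri (array([0.5193, 0.1819, 0.0627]), np.float64(0.00013663953292379998)) plane [0.5192 0.182 ] [0.5169 0.1835] sides [np.float64(0.0362), np.float64(0.0168)] [np.float64(-86.0), np.float64(-176.1)]
done [360.1154 174.3611] [326.4352 187.8581] 70.65625 51.75 tri (array([0.5958, 0.0018, 0.0683]), np.float64(0.0032242017961294834)) plane [0.5945 0.0009] [0.5937 0.0056] sides [np.float64(0.0275), np.float64(0.0424)] [np.float64(-5.3), np.float64(-94.9)]
earl [418.4184 163.8469] [364.7921 166.5887] 62.484375 79.828125 tri (array([ 0.6281, -0.1769,  0.0676]), np.float64(0.0018298390414582502)) plane [ 0.628  -0.1787] [ 0.6326 -0.18  ] sides [np.float64(0.0173), np.float64(0.0377)] [np.float64(-1.5), np.float64(-90.6)]
knob [0.4952 0.0094]  
button [ 0.6255 -0.0955] [ 0.6213 -0.0903] (array([ 0.6267, -0.0961,  0.0528]), np.float64(0.0014848956732025067))
pivot [ 0.5715 -0.0606]  
b_fl [0.6459 0.0344] [ 0.6394 -0.0869] (array([0.6053, 0.0064, 0.0709]), np.float64(0.09553015396632313))
b_nl [0.5473 0.0376] [0.644  0.0345] (array([
[... 193 characters left out ...]

s1 [0.6389 0.0247]  
s2 [0.5577 0.0286]  
s3 [ 0.5525 -0.1009]  
t_fl [ 0.6641 -0.1409] [ 0.6589 -0.2319] (array([ 0.6344, -0.1578,  0.0606]), np.float64(0.07115943579448487))
t_nl [ 0.5154 -0.1337]  
t_fr [ 0.6587 -0.2356]  
t_nr [ 0.5101 -0.2265] [ 0.5026 -0.1233] (array([ 0.5347, -0.2095, -0.029 ]), np.float64(0.07624643061886761))
c_fl [0.662  0.2536]  
c_fr [0.6555 0.0882] [0.6509 0.091 ] (array([0.6561, 0.0875, 0.0405]), np.float64(0.00043155603239997483))
c_nl [0.3858 0.2707] [0.6605 0.2525] (array([0.4216, 0.3166, 0.2283]), np.float64(0.1203194112187865))
c_nr [0.3769 0.105 ] [0.3843 0.2705] (array([ 0.4114,  0.1622, -0.0231]), np.float64(0.14554764138199008))
c_nr2  [0.3755 0.1066]
```

Two views agree to 1–4 mm. Crate yaw is about -3.8°, and the slim cartridge is at (0.519, 0.182) with its top at about 0.063. Clamp yaw is about -2.2° with its origin near (0.595, 0.001). The button is at (0.626, -0.095), with its top at about 0.055. The tray runs from x 0.51 to 0.66 and y -0.14 to -0.23, with yaw about -3.5°. Next I go to above the button.

```bash
cat > go.py <<'E'
import sys
from h import *
s=status.state(); q=R.from_quat(s["tool_rot"]); p=np.array(s["tcp_pos"])
def tgt(x,y,z,yaw):
    Q=R.from_euler("z",yaw,degrees=True)*R.from_rotvec([np.pi,0,0])
    return q.inv().apply(np.array([x,y,z])-p).round(4), (q.inv()*Q).as_rotvec().round(4)
print("t",round(s["time_s"],2),"tcp",p.round(4),"yaw",np.degrees(np.arctan2(*q.as_matrix()[[1,0],0])).round(2),"F",np.array(s["force"]).round(1),"w",round(s["grip_width"],3),"gf",round(s["grip_force"],1))
a=list(map(float,sys.argv[1:]))
for i in range(0,len(a),4): print(a[i:i+4],"->",*tgt(*a[i:i+4]))
E
python3 -m pendant '[[0.04,-0.025,0,0,0,0.08,0],[0.08,-0.05,0,0,0,0.16,0],[0.12,-0.07,0,0,0,0.24,0],[0.16,-0.095,0,0,0,0.32,0],[0.2,-0.12,0,0,0,0.376,0]]'; python3 go.py .625 -.095 .1 -2.2
```

```text
time_s: 0.6
tcp_pos: [0.3568, -0.4085, 0.231]
tool_rot: [1.0, -0.021, -0.0, -0.0]
force: [0.8, -0.5, 0.4]
grip_width: 0.145
grip_force: 0.0
t 0.6 tcp [ 0.3568 -0.4085  0.231 ] yaw -2.38 F [ 0.8 -0.5  0.4] w 0.145 gf 0.0
[0.625, -0.095, 0.1, -2.2] -> [ 0.2549 -0.3243  0.1311] [-0.0005  0.0003 -0.0032]
```

```bash
python3 -m pendant '[[0.03,-0.039,0,0,0,0,0],[0.06,-0.078,0,0,0,0,0],[0.09,-0.117,0,0,0,0,0],[0.12,-0.156,0,0,0,0,0],[0.15,-0.19,0,0,0,0,0]]'
python3 -m pendant '[[0.03,-0.035,0,0,0,0,0],[0.06,-0.075,0,0,0,0,0],[0.09,-0.115,0,0,0,0,0],[0.105,-0.134,0.03,0,0,0,0],[0.105,-0.134,0.07,0,0,0,0]]'; python3 go.py .625 -.095 .075 -2.2
python3 - <<'E'
from h import *
S=camera("scene");T=camera("top")
a=cv2.resize(S["pixels"][150:235,285:400],None,fx=3.4,fy=3.4,interpolation=2);b=cv2.resize(T["pixels"][140:225,335:450],None,fx=3.4,fy=3.4,interpolation=2)
cv2.imwrite("pics/btn.png",np.hstack([a,b]))
E
```

```text
time_s: 1.1
tcp_pos: [0.5141, -0.2237, 0.2312]
tool_rot: [1.0, -0.019, -0.0, -0.0]
force: [0.1, -1.4, 0.6]
grip_width: -0.001
grip_force: 0.0
time_s: 1.6
tcp_pos: [0.6269, -0.0904, 0.1618]
tool_rot: [1.0, -0.016, 0.003, -0.001]
force: [0.9, -0.7, -0.3]
grip_width: -0.0
grip_force: 0.0
t 1.6 tcp [ 0.6269 -0.0904  0.1618] yaw -1.81 F [ 0.9 -0.7 -0.3] w -0.0 gf 0.0
[0.625, -0.095, 0.075, -2.2] -> [-0.0022  0.0049  0.0867] [-0.0029 -0.0055  0.0069]
```

View pics/btn.png

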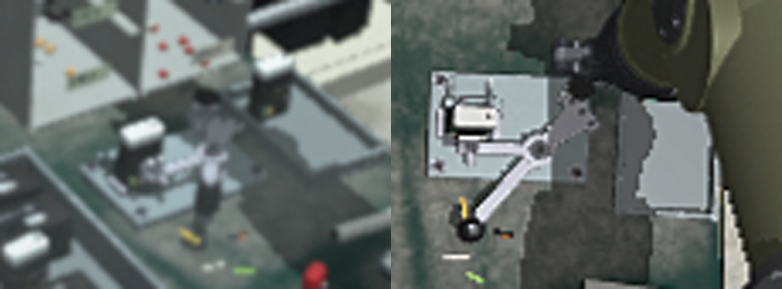

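The left half shows the lever still locked with the hand's shadow around the button at (205,100). The right half shows the hand above the button at (572,60). Next I lower to it and press.

```bash
python3 -m pendant '[[-0.002,0.005,0.04,0,0,0.007,0],[-0.002,0.005,0.08,0,0,0.007,0],[-0.002,0.005,0.1,0,0,0.007,0],[-0.002,0.005,0.106,0,0,0.007,0]]'; python3 go.py .625 -.095 .05 -2.2
```

```text
time_s: 2.1
tcp_pos: [0.6198, -0.1023, 0.0542]
tool_rot: [1.0, -0.023, -0.002, 0.0]
force: [-0.1, 0.1, -1.0]
grip_width: -0.0
grip_force: 0.0
t 2.1 tcp [ 0.6198 -0.1023  0.0542] yaw -2.68 F [-0.1  0.1 -1. ] w -0.0 gf 0.0
[0.625, -0.095, 0.05, -2.2] -> [ 0.0049 -0.0076  0.0042] [ 0.0004  0.0032 -0.0084]
```

```bash
python3 -m pendant '[[0.005,-0.007,-0.002,0,0,-0.008,0],[0.005,-0.007,0.002,0,0,-0.008,0],[0.005,-0.007,0.004,0,0,-0.008,0],[0.005,-0.007,0.005,0,0,-0.008,0]]'; python3 go.py .625 -.095 .05 -2.2
python3 -m pendant '[[0,0,0.002,0,0,0,0],[0,0,0.003,0,0,0,0],[0,0,0.003,0,0,0,0],[0,0,0.003,0,0,0,0],[0,0,0.003,0,0,0,0]]'; python3 go.py .625 -.095 .05 -2.2
python3 - <<'E'
from h import *
S=camera("scene");T=camera("top")
a=cv2.resize(S["pixels"][150:235,285:400],None,fx=3.4,fy=3.4,interpolation=2);b=cv2.resize(T["pixels"][140:225,335:450],None,fx=3.4,fy=3.4,interpolation=2)
cv2.imwrite("pics/btn2.png",np.hstack([a,b]))
E
```

```text
time_s: 2.5
tcp_pos: [0.6276, -0.0941, 0.0516]
tool_rot: [1.0, -0.019, 0.001, 0.0]
force: [1.9, 1.0, 3.1]
grip_width: 0.004
grip_force: 1.6
t 2.5 tcp [ 0.6276 -0.0941  0.0516] yaw -2.12 F [1.9 1.  3.1] w 0.004 gf 1.6
[0.625, -0.095, 0.05, -2.2] -> [-0.0025  0.001   0.0016] [-0.     -0.003   0.0013]
time_s: 3.0
tcp_pos: [0.6277, -0.0942, 0.0495]
tool_rot: [1.0, -0.019, 0.002, 0.0]
force: [-0.9, 1.1, 14.6]
grip_width: 0.003
grip_force: 6.9
t 3.0 tcp [ 0.6277 -0.0942  0.0495] yaw -2.13 F [-0.9  1.1 14.6] w 0.003 gf 6.9
[0.625, -0.095, 0.05, -2.2] -> [-0.0027  0.0009 -0.0005] [ 0.0001 -0.0036  0.0012]
```

View pics/btn2.png

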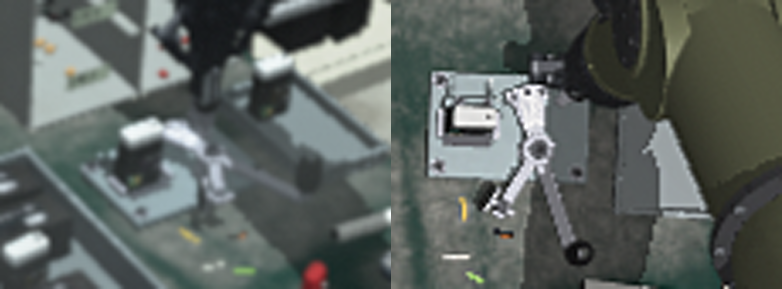

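Step 1 is done: the lever is open, with the knob at (578,253) in the right half, and the finished cartridge still stands at (472,122). Now I measure it again, lift, and move over it with the gripper opening.

```bash
python3 - <<'E'
from h import *
np.set_printoptions(precision=4,suppress=True)
S=camera("scene");T=camera("top")
a,ar,ab,aa=white(T,(350,166,369,181)); b,br,bb,ba=white(S,(316,181,334,196))
w=np.array([plane(T,p,.071)[:2] for p in ab])
print(a,aa,ar,b,ba,two(T,a,S,b),plane(T,ar,.071),plane(S,b,.071),w)
im=T["pixels"]
print("knob open",plane(T,(335+187/3.4-.5,140+253/3.4-.5),.079))
E
python3 -m pendant '[[0,0,-0.03,0,0,0,0],[0,0,-0.07,0,0,0,0.3],[0,-0.03,-0.09,0,0,0,1],[-0.015,-0.06,-0.09,0,0,0,1],[-0.033,-0.095,-0.09,0,0,0,1]]'; python3 go.py .594 .001 .095 -2.2 .594 .001 .055 -2.2
```

```text
[361.1551 174.6656] 90.671875 [360.8722 175.4248] [326.7499 187.9278] 55.578125 (array([ 0.5956, -0.0007,  0.0672]), np.float64(0.005328702895009167)) [ 0.5913 -0.0014  0.071 ] [0.5929 0.005  0.071 ] [[ 0.578   0.0233]
 [ 0.6072  0.0215]
 [ 0.6046 -0.0261]
 [ 0.5754 -0.0242]]
knob open [ 0.4742 -0.0853  0.079 ]
time_s: 3.7
tcp_pos: [0.597, 0.0016, 0.138]
tool_rot: [1.0, -0.02, 0.001, 0.0]
force: [0.4, 1.3, 0.1]
grip_width: 0.683
grip_force: 0.0
t 3.7 tcp [0.597  0.0016 0.138 ] yaw -2.26 F [0.4 1.3 0.1] w 0.683 gf 0.0
[0.594, 0.001, 0.095, -2.2] -> [-0.0031  0.0007  0.043 ] [ 0.0005 -0.0016 -0.0011]
[0.594, 0.001, 0.055, -2.2] -> [-0.0031  0.0007  0.083 ] [ 0.0005 -0.0016 -0.0011]
```

```bash
python3 -m pendant '[[-0.003,0.001,0.04,0,0,0,1],[-0.003,0.001,0.07,0,0,0,1],[-0.003,0.001,0.09,0,0,0,1],[-0.003,0.001,0.096,0,0,0,1],[-0.003,0.001,0.096,0,0,0,1]]'; python3 go.py
python3 -m pendant '[[0,0,0,0,0,0,0.4],[0,0,0,0,0,0,0.2],[0,0,0,0,0,0,0],[0,0,0,0,0,0,0],[0,0,0,0,0,0,0]]'; python3 go.py
```

```text
time_s: 4.2
tcp_pos: [0.5933, 0.0007, 0.0406]
tool_rot: [1.0, -0.019, -0.001, 0.0]
force: [-0.6, -0.4, 0.4]
grip_width: 1.0
grip_force: 0.0
t 4.2 tcp [0.5933 0.0007 0.0406] yaw -2.14 F [-0.6 -0.4  0.4] w 1.0 gf 0.0
time_s: 4.7
tcp_pos: [0.5946, 0.0009, 0.0425]
tool_rot: [1.0, -0.019, 0.001, -0.0]
force: [-1.1, 0.4, 6.2]
grip_width: 0.457
grip_force: 61.1
t 4.7 tcp [0.5946 0.0009 0.0425] yaw -2.14 F [-1.1  0.4  6.2] w 0.457 gf 61.1
```

```bash
python3 -m pendant '[[0,0,-0.03,0,0,0,0],[0,0,-0.07,0,0,0,0],[-0.01,0.03,-0.09,0,0,0,0],[-0.02,0.07,-0.09,0,0,0,0],[-0.028,0.11,-0.09,0,0,0,0]]'; python3 go.py .557 -.183 .08 -3 .557 -.183 .0365 -3
```

```text
time_s: 5.2
tcp_pos: [0.5619, -0.1087, 0.1328]
tool_rot: [1.0, -0.018, 0.001, 0.0]
force: [-0.1, -0.2, -0.8]
grip_width: 0.458
grip_force: 60.6
t 5.2 tcp [ 0.5619 -0.1087  0.1328] yaw -2.05 F [-0.1 -0.2 -0.8] w 0.458 gf 60.6
[0.557, -0.183, 0.08, -3.0] -> [-0.0023  0.0744  0.0528] [ 0.0005 -0.0025  0.0166]
[0.557, -0.183, 0.0365, -3.0] -> [-0.0024  0.0743  0.0963] [ 0.0005 -0.0025  0.0166]
```

```bash
python3 -m pendant '[[-0.002,0.04,0,0,0,0.016,0],[-0.002,0.074,0.02,0,0,0.016,0],[-0.002,0.074,0.05,0,0,0.016,0],[-0.002,0.074,0.08,0,0,0.016,0],[-0.002,0.074,0.08,0,0,0.016,0]]'; python3 go.py .557 -.183 .0365 -3
python3 - <<'E'
from h import *
np.set_printoptions(precision=4,suppress=True)
S=camera("scene");cv2.imwrite("pics/tray.png",cv2.resize(S["pixels"][140:240,310:420],None,fx=5,fy=5,interpolation=2))
E
```

```text
time_s: 5.7
tcp_pos: [0.5544, -0.1815, 0.0482]
tool_rot: [1.0, -0.027, -0.003, -0.001]
force: [-0.4, 0.0, -0.5]
grip_width: 0.458
grip_force: 60.6
t 5.7 tcp [ 0.5544 -0.1815  0.0482] yaw -3.08 F [-0.4  0.  -0.5] w 0.458 gf 60.6
[0.557, -0.183, 0.0365, -3.0] -> [0.0027 0.0014 0.0117] [-0.0016  0.0062 -0.0014]
```

View pics/tray.png

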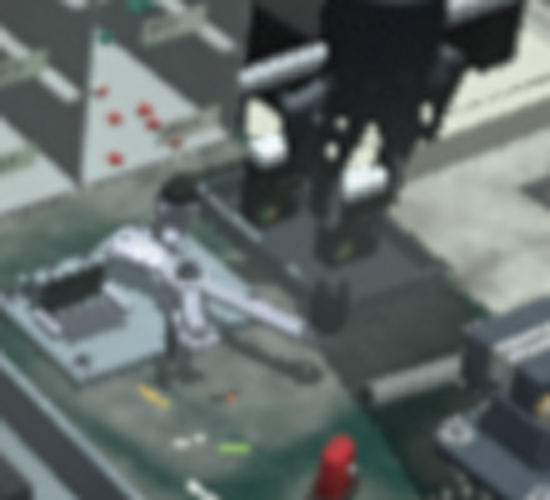

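The finished cartridge hangs upright over the free part of the tray at (350,220). The earlier one stands at (268,180). I lower and release.

```bash
python3 -m pendant '[[0.001,0,0.006,0,0,0,0],[0.001,0,0.011,0,0,0,0],[0.001,0,0.012,0,0,0,0]]'; python3 go.py
python3 -m pendant '[[0,0,0,0,0,0,0.55],[0,0,0,0,0,0,0.8],[0,0,0,0,0,0,0.85],[0,0,0,0,0,0,0.85]]'; python3 go.py .519 .183 .15 -3.8
```

```text
time_s: 6.05
tcp_pos: [0.5585, -0.1817, 0.0398]
tool_rot: [1.0, -0.026, 0.001, 0.0]
force: [-0.0, 0.1, -0.6]
grip_width: 0.458
grip_force: 60.6
t 6.05 tcp [ 0.5585 -0.1817  0.0398] yaw -3.02 F [-0.   0.1 -0.6] w 0.458 gf 60.6
time_s: 6.45
tcp_pos: [0.5582, -0.1819, 0.0395]
tool_rot: [1.0, -0.027, 0.0, 0.0]
force: [-0.1, -0.0, -0.0]
grip_width: 0.848
grip_force: 0.0
t 6.45 tcp [ 0.5582 -0.1819  0.0395] yaw -3.05 F [-0.1 -0.  -0. ] w 0.848 gf 0.0
[0.519, 0.183, 0.15, -3.8] -> [-0.0585 -0.3623 -0.1105] [ 0.0001 -0.0004  0.0131]
```

```bash
python3 -m pendant '[[0,0,-0.04,0,0,0,0.85],[0,0,-0.08,0,0,0,0.85],[0,-0.02,-0.11,0,0,0,0.85],[-0.01,-0.065,-0.115,0,0,0,0.85],[-0.02,-0.11,-0.115,0,0,0.013,0.85]]'
python3 -m pendant '[[-0.008,-0.05,0,0,0,0,0.85],[-0.016,-0.1,0,0,0,0,0.85],[-0.024,-0.15,0,0,0,0,0.85],[-0.032,-0.2,0,0,0,0,0.85],[-0.038,-0.245,0,0,0,0,0.85]]'
python3 go.py .519 .183 .08 -3.8 .519 .183 .037 -3.8
python3 - <<'E'
from h import *
np.set_printoptions(precision=4,suppress=True)
S=camera("scene");T=camera("top")
cv2.imwrite("pics/tray2.png",np.hstack([cv2.resize(S["pixels"][140:240,310:400],None,fx=4.4,fy=4.4,interpolation=2),cv2.resize(T["pixels"][145:245,340:430],None,fx=4.4,fy=4.4,interpolation=2)]))
E
```

```text
time_s: 6.95
tcp_pos: [0.5447, -0.0706, 0.156]
tool_rot: [0.999, -0.034, 0.002, 0.0]
force: [-0.0, 1.8, 0.4]
grip_width: 0.849
grip_force: 0.0
time_s: 7.45
tcp_pos: [0.5217, 0.1782, 0.1546]
tool_rot: [0.999, -0.033, 0.0, -0.0]
force: [1.6, -0.5, -0.0]
grip_width: 0.852
grip_force: 0.0
t 7.45 tcp [0.5217 0.1782 0.1546] yaw -3.78 F [ 1.6 -0.5 -0. ] w 0.852 gf 0.0
[0.519, 0.183, 0.08, -3.8] -> [-0.003  -0.0046  0.0746] [-0.0003 -0.0005  0.0003]
[0.519, 0.183, 0.037, -3.8] -> [-0.003  -0.0046  0.1176] [-0.0003 -0.0005  0.0003]
```

View pics/tray2.png

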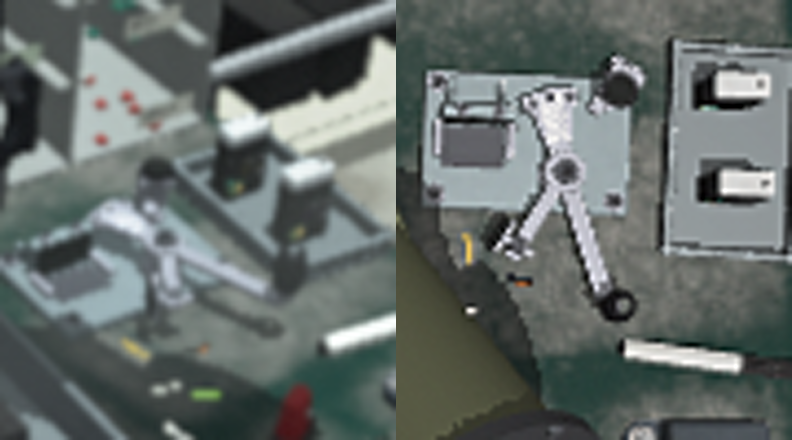

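Both cartridges stand upright in the tray, at (735,85) and (740,185) in the right half. The nest is empty at (475,140) and the lever is open. I descend on the slim one.

```bash
python3 - <<'E'
from h import *
T=camera("top")
f=lambda u,v:(340+(u-396)/4.4-.5,145+v/4.4-.5)
for p in ((441,118),(513,120),(441,163),(508,167)): print(plane(T,f(*p),.012).round(4))
E
python3 -m pendant '[[-0.003,-0.003,0.03,0,0,0,0.85],[-0.003,-0.003,0.07,0,0,0,0.85],[-0.003,-0.003,0.1,0,0,0,0.85],[-0.003,-0.003,0.117,0,0,0,0.85],[-0.003,-0.003,0.117,0,0,0,0.85]]'; python3 go.py .5185 .1825 .0365 -3.8
```

```text
[0.6112 0.0243 0.012 ]
[ 0.6098 -0.0276  0.012 ]
[0.5786 0.0245 0.012 ]
[ 0.5758 -0.0238  0.012 ]
time_s: 8.1
tcp_pos: [0.5181, 0.1771, 0.035]
tool_rot: [0.999, -0.034, -0.002, 0.001]
force: [-0.4, -0.5, -0.1]
grip_width: 0.848
grip_force: 0.0
t 8.1 tcp [0.5181 0.1771 0.035 ] yaw -3.88 F [-0.4 -0.5 -0.1] w 0.848 gf 0.0
[0.5185, 0.1825, 0.0365, -3.8] -> [ 0.     -0.0054 -0.0015] [ 0.0026  0.0042 -0.0014]
```

```bash
python3 -m pendant '[[0,-0.005,-0.001,0,0,0,0.85],[0,-0.005,-0.001,0,0,0,0.85]]'; python3 go.py
python3 -m pendant '[[0,0,0,0,0,0,0.4],[0,0,0,0,0,0,0.2],[0,0,0,0,0,0,0],[0,0,0,0,0,0,0],[0,0,0,0,0,0,0]]'; python3 go.py
python3 -m pendant '[[0,0,-0.02,0,0,0,0],[0,0,-0.05,0,0,0,0],[0,0,-0.08,0,0,0,0],[0,0,-0.1,0,0,0,0],[0,0,-0.1,0,0,0,0]]'; python3 go.py .592 .0005 .13 -2.2
```

```text
time_s: 8.3
tcp_pos: [0.5208, 0.1851, 0.0397]
tool_rot: [0.999, -0.033, 0.001, -0.001]
force: [0.5, 0.3, 1.1]
grip_width: 0.852
grip_force: 0.0
t 8.3 tcp [0.5208 0.1851 0.0397] yaw -3.79 F [0.5 0.3 1.1] w 0.852 gf 0.0
time_s: 8.8
tcp_pos: [0.5203, 0.1843, 0.0395]
tool_rot: [0.999, -0.033, 0.001, -0.0]
force: [-0.6, -1.2, 7.8]
grip_width: 0.461
grip_force: 60.0
t 8.8 tcp [0.5203 0.1843 0.0395] yaw -3.8 F [-0.6 -1.2  7.8] w 0.461 gf 60.0
time_s: 9.3
tcp_pos: [0.5214, 0.1848, 0.1414]
tool_rot: [0.999, -0.033, 0.003, -0.001]
force: [0.5, 0.0, -0.1]
grip_width: 0.458
grip_force: 60.5
t 9.3 tcp [0.5214 0.1848 0.1414] yaw -3.81 F [ 0.5  0.  -0.1] w 0.458 gf 60.5
[0.592, 0.0005, 0.13, -2.2] -> [0.0827 0.1792 0.0115] [-0.0022 -0.0053 -0.0281]
```

```bash
python3 -m pendant '[[0.02,0.04,0,0,0,-0.007,0],[0.04,0.085,0,0,0,-0.014,0],[0.06,0.13,0.005,0,0,-0.028,0],[0.082,0.179,0.01,0,0,-0.028,0],[0.082,0.179,0.01,0,0,-0.028,0]]'
python3 -m pendant '[[0,0,0,0,0,0,0],[0,0,0,0,0,0,0]]'; python3 go.py .5915 .0005 .06 -2.2
python3 - <<'E'
from h import *
np.set_printoptions(precision=4,suppress=True)
S=camera("scene");T=camera("top")
p=np.array(status.state()["tcp_pos"]);z=p[2]-.0355
def cr(c,P,w,h,s):
    u,v=proj(c,P)[0].astype(int);return cv2.resize(c["pixels"][v-h:v+h,u-w:u+w],None,fx=s,fy=s,interpolation=2)
cv2.imwrite("pics/nest.png",np.hstack([cr(S,[p[0],p[1],.06],36,45,5.5),cr(T,[p[0],p[1],.06],36,45,5.5)]))
E
```

```text
time_s: 9.8
tcp_pos: [0.5904, -0.0093, 0.1264]
tool_rot: [1.0, -0.024, -0.001, 0.003]
force: [-1.0, -0.8, -0.6]
grip_width: 0.459
grip_force: 60.6
time_s: 10.0
tcp_pos: [0.5891, 0.0016, 0.1277]
tool_rot: [1.0, -0.019, -0.001, -0.001]
force: [-0.1, -0.2, 0.0]
grip_width: 0.461
grip_force: 60.6
t 10.0 tcp [0.5891 0.0016 0.1277] yaw -2.12 F [-0.1 -0.2  0. ] w 0.461 gf 60.6
[0.5915, 0.0005, 0.06, -2.2] -> [0.0025 0.001  0.0677] [-0.001   0.0012  0.0013]
```

View pics/nest.png

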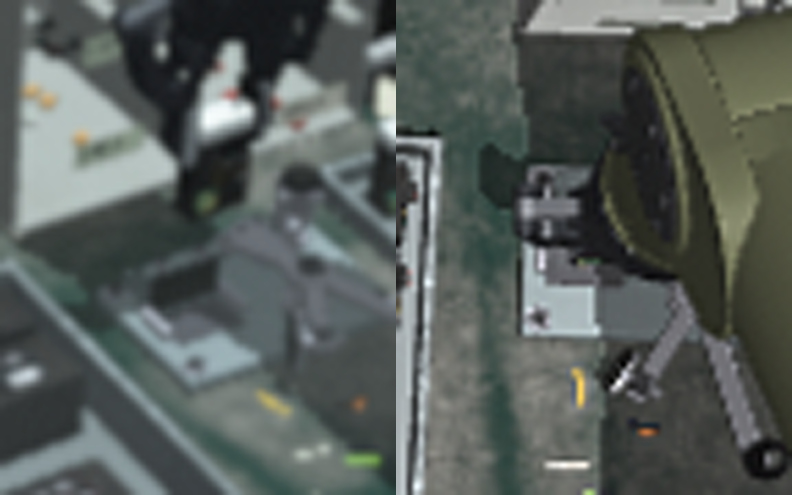

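The slim cartridge hangs upright at (215,160), above the empty nest at (185,285), in the left half. I descend in stages, with settling rows.

```bash
python3 -m pendant '[[0.002,0.001,0.02,0,0,0,0],[0.002,0.001,0.035,0,0,0,0],[0.002,0.001,0.045,0,0,0,0],[0.002,0.001,0.045,0,0,0,0],[0.002,0.001,0.045,0,0,0,0]]'; python3 go.py .5915 .0005 .046 -2.2
```

```text
time_s: 10.6
tcp_pos: [0.5918, -0.0001, 0.0836]
tool_rot: [1.0, -0.019, 0.0, -0.0]
force: [-0.3, -0.2, -0.2]
grip_width: 0.452
grip_force: 60.6
t 10.6 tcp [ 5.918e-01 -1.000e-04  8.360e-02] yaw -2.13 F [-0.3 -0.2 -0.2] w 0.452 gf 60.6
[0.5915, 0.0005, 0.046, -2.2] -> [-0.0003 -0.0006  0.0376] [-0.0002 -0.0001  0.0013]
```

```bash
python3 -m pendant '[[0,-0.001,0.01,0,0,0,0],[0,-0.001,0.02,0,0,0,0],[0,-0.001,0.028,0,0,0,0],[0,-0.001,0.03,0,0,0,0],[0,-0.001,0.03,0,0,0,0]]'; python3 go.py .5915 .0005 .046 -2.2
python3 -m pendant '[[0,0,0.004,0,0,0,0],[0,0,0.007,0,0,0,0],[0,0,0.007,0,0,0,0]]'; python3 go.py .5915 .0005 .046 -2.2
```

```text
time_s: 11.1
tcp_pos: [0.5914, 0.0001, 0.0527]
tool_rot: [1.0, -0.019, -0.001, -0.0]
force: [-0.7, 0.3, -0.7]
grip_width: 0.454
grip_force: 60.6
t 11.1 tcp [5.914e-01 1.000e-04 5.270e-02] yaw -2.2 F [-0.7  0.3 -0.7] w 0.454 gf 60.6
[0.5915, 0.0005, 0.046, -2.2] -> [ 0.0001 -0.0004  0.0067] [-0.      0.0011  0.0001]
time_s: 11.4
tcp_pos: [0.5915, 0.0001, 0.0459]
tool_rot: [1.0, -0.019, -0.0, -0.0]
force: [0.8, -0.5, -0.1]
grip_width: 0.461
grip_force: 60.6
t 11.4 tcp [5.915e-01 1.000e-04 4.590e-02] yaw -2.19 F [ 0.8 -0.5 -0.1] w 0.461 gf 60.6
[0.5915, 0.0005, 0.046, -2.2] -> [-0.0001 -0.0004 -0.0001] [-0.      0.0005  0.0001]
```

```bash
python3 -m pendant '[[0,0,0.001,0,0,0,0],[0,0,0.002,0,0,0,0],[0,0,0.002,0,0,0,0]]'; python3 go.py
```

```text
time_s: 11.7
tcp_pos: [0.592, 0.0001, 0.0455]
tool_rot: [1.0, -0.019, 0.0, 0.0]
force: [-2.7, -0.6, 9.4]
grip_width: 0.457
grip_force: 61.7
t 11.7 tcp [5.92e-01 1.00e-04 4.55e-02] yaw -2.2 F [-2.7 -0.6  9.4] w 0.457 gf 61.7
```

It is seated on the floor (9 N). I release, lift straight up, then check.

```bash
python3 -m pendant '[[0,0,-0.001,0,0,0,0.5],[0,0,-0.001,0,0,0,0.7],[0,0,-0.001,0,0,0,0.8],[0,0,-0.001,0,0,0,0.8]]'; python3 go.py
python3 -m pendant '[[0,0,-0.02,0,0,0,0.8],[0,0,-0.06,0,0,0,0.8],[0,0.02,-0.09,0,0,0,0],[-0.04,0.04,-0.1,0,0,0,0],[-0.08,0.06,-0.1,0,0,0,0]]'
python3 -m pendant '[[-0.03,0.03,0,0,0,0,0],[-0.06,0.06,0,0,0,0,0],[-0.06,0.06,0,0,0,0,0]]'; python3 go.py
python3 - <<'E'
from h import *
np.set_printoptions(precision=4,suppress=True)
S=camera("scene");T=camera("top")
a,ar,ab,aa=white(T,(350,164,368,181)); b,br,bb,ba=white(S,(314,180,334,198))
print(a,aa,b,ba,two(T,a,S,b),plane(T,a,.071),plane(S,b,.071))
a=cv2.resize(S["pixels"][150:235,300:390],None,fx=4.4,fy=4.4,interpolation=2);b=cv2.resize(T["pixels"][140:225,335:425],None,fx=4.4,fy=4.4,interpolation=2)
cv2.imwrite("pics/placed.png",np.hstack([a,b]))
g=cv2.cvtColor(T["pixels"],cv2.COLOR_BGR2GRAY)[195:230,370:405]
E
```

```text
time_s: 12.1
tcp_pos: [0.5917, 0.0001, 0.0452]
tool_rot: [1.0, -0.019, -0.0, -0.0]
force: [-0.0, -0.0, -0.3]
grip_width: 0.801
grip_force: 0.0
t 12.1 tcp [5.917e-01 1.000e-04 4.520e-02] yaw -2.19 F [-0.  -0.  -0.3] w 0.801 gf 0.0
time_s: 12.6
tcp_pos: [0.5101, -0.0573, 0.1468]
tool_rot: [1.0, -0.019, 0.002, 0.0]
force: [-0.8, 0.1, -0.2]
grip_width: 0.293
grip_force: 0.0
time_s: 12.9
tcp_pos: [0.4424, -0.1187, 0.1451]
tool_rot: [1.0, -0.022, -0.002, 0.001]
force: [0.3, 0.1, 0.4]
grip_width: -0.002
grip_force: 0.0
t 12.9 tcp [ 0.4424 -0.1187  0.1451] yaw -2.57 F [0.3 0.1 0.4] w -0.002 gf 0.0
[360.2164 175.4508] 65.875 [327.9339 188.454 ] 49.984375 (array([0.5918, 0.0005, 0.068 ]), np.float64(0.0008516364057040181)) [0.5912 0.0006 0.071 ] [0.5888 0.0035 0.071 ]
```

View pics/placed.png

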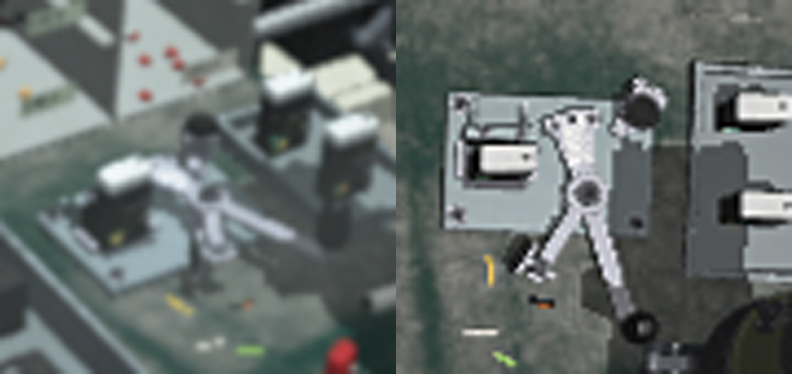

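The slim cartridge stands in the nest at (500,160) in the right half. Triangulated it is at (0.592, 0.0005), and the lever is still open with the knob at (637,327). I go to the right of the knob, shut, with the push face turned to the middle of the arc.

```bash
python3 go.py .458 -.128 .09 -20 .458 -.128 .052 -20
```

```text
t 13.0 tcp [ 0.4471 -0.1152  0.1456] yaw -2.32 F [ 0.7 -0.1  0.4] w -0.0 gf 0.0
[0.458, -0.128, 0.09, -20.0] -> [0.0114 0.0123 0.0556] [ 1.000e-04 -7.000e-04  3.085e-01]
[0.458, -0.128, 0.052, -20.0] -> [0.0114 0.0123 0.0936] [ 1.000e-04 -7.000e-04  3.085e-01]
```

```bash
python3 -m pendant '[[0.011,0.012,0,0,0,0.1,0],[0.011,0.012,0.02,0,0,0.2,0],[0.011,0.012,0.05,0,0,0.308,0],[0.011,0.012,0.08,0,0,0.308,0],[0.011,0.012,0.093,0,0,0.308,0]]'
cat > arc.py <<'E'
import sys
from h import *
d=float(sys.argv[1]);ths=map(float,sys.argv[2:])
s=status.state(); q=R.from_quat(s["tool_rot"]); p=np.array(s["tcp_pos"])
n=-q.as_matrix()[:,1]; n[2]=0; n/=np.linalg.norm(n)
piv=np.array([.570,-.0585,.052])
for t in ths:
    f=np.radians(194.5)-t; k=piv+.1*np.array([np.cos(f),np.sin(f),0])
    w=k-d*n; print(t,"knob",k.round(4)[:2],"tcp",w.round(4)[:2],"->",q.inv().apply(w-p).round(4))
print("rel now", "along n",round((p-piv-.1*np.array([np.cos(np.radians(194.5)),np.sin(np.radians(194.5)),0]))@n,4))
E
python3 -m pendant '[[0,0,0,0,0,0,0],[0,0,0,0,0,0,0]]';python3 go.py; python3 arc.py .026 0 .2 .4 .6 .8 1.0 1.14
```

```text
time_s: 13.5
tcp_pos: [0.4582, -0.1251, 0.05]
tool_rot: [0.985, -0.171, -0.001, -0.001]
force: [0.2, -0.3, -0.7]
grip_width: -0.003
grip_force: 0.0
time_s: 13.7
tcp_pos: [0.4588, -0.1259, 0.0523]
tool_rot: [0.985, -0.171, 0.0, -0.0]
force: [0.1, -0.4, 0.2]
grip_width: -0.002
grip_force: 0.0
t 13.7 tcp [ 0.4588 -0.1259  0.0523] yaw -19.74 F [ 0.1 -0.4  0.2] w -0.002 gf 0.0
0.0 knob [ 0.4732 -0.0835] tcp [ 0.4644 -0.108 ] -> [-0.0008 -0.0187  0.0003]
0.2 knob [ 0.4701 -0.0638] tcp [ 0.4614 -0.0883] -> [-0.0103 -0.0363  0.0003]
0.4 knob [ 0.4711 -0.0439] tcp [ 0.4623 -0.0683] -> [-0.0161 -0.0554  0.0003]
0.6 knob [ 0.476  -0.0245] tcp [ 0.4672 -0.049 ] -> [-0.0181 -0.0752  0.0004]
0.8 knob [ 0.4846 -0.0065] tcp [ 0.4758 -0.031 ] -> [-0.016  -0.0951  0.0004]
1.0 knob [0.4966 0.0094] tcp [ 0.4878 -0.015 ] -> [-0.0101 -0.1141  0.0004]
1.14 knob [0.5068 0.019 ] tcp [ 0.498  -0.0055] -> [-0.0037 -0.1266  0.0004]
rel now along n -0.0447
```

```bash
python3 -m pendant '[[0,-0.01,0,0,0,0,0],[-0.001,-0.019,0,0,0,0,0],[-0.005,-0.027,0,0,0,0,0],[-0.01,-0.036,0,0,0,0,0],[-0.013,-0.046,0,0,0,0,0]]'; python3 arc.py .026 .4 .55 .7 .85 1.0 1.14; python3 - <<'E'
from h import *
T=camera("top");im=T["pixels"]
m=(im[190:225,345:402].max(2)<45).astype(np.uint8)
n,l,st,ce=cv2.connectedComponentsWithStats(m)
for k in range(1,n):
    if st[k,4]>8: print(st[k],plane(T,ce[k]+[345,190],.079).round(4))
E
```

```text
time_s: 14.2
tcp_pos: [0.4603, -0.0784, 0.0525]
tool_rot: [0.985, -0.172, -0.0, 0.0]
force: [-3.7, -1.3, 0.8]
grip_width: -0.003
grip_force: 1.8
0.4 knob [ 0.4711 -0.0439] tcp [ 0.4623 -0.0683] -> [-0.0016 -0.0102  0.0005]
0.55 knob [ 0.4744 -0.0292] tcp [ 0.4656 -0.0537] -> [-0.0035 -0.025   0.0005]
0.7 knob [ 0.4798 -0.0153] tcp [ 0.471  -0.0397] -> [-0.0031 -0.04    0.0005]
0.85 knob [ 0.4873 -0.0023] tcp [ 0.4785 -0.0267] -> [-0.0005 -0.0548  0.0005]
1.0 knob [0.4966 0.0094] tcp [ 0.4878 -0.015 ] -> [ 0.0043 -0.069   0.0004]
1.14 knob [0.5068 0.019 ] tcp [ 0.498  -0.0054] -> [ 0.0107 -0.0814  0.0004]
rel now along n 0.0004
[11  0  6  5  9] [0.5407 0.0076 0.079 ]
[ 28   5  29  30 363] [ 0.4741 -0.0906  0.079 ]
```

```bash
python3 -m pendant '[[-0.001,-0.008,0,0,0,0,0],[-0.003,-0.017,0,0,0,0,0],[-0.0035,-0.025,0,0,0,0,0],[-0.0035,-0.033,0,0,0,0,0],[-0.003,-0.04,0,0,0,0,0]]'; python3 arc.py .026 .7 .85 1.0 1.14; python3 go.py; python3 - <<'E'
from h import *
T=camera("top");im=T["pixels"]
cv2.imwrite("pics/n1.png",im)
g=im[185:222,345:385].max(2)
for r in g[::1]: print("".join(" .:-=+*#%@"[9-min(9,int(v)//16)] for v in r))
E
```

```text
time_s: 14.75
tcp_pos: [0.4725, -0.0396, 0.0523]
tool_rot: [0.985, -0.172, 0.0, -0.0]
force: [0.0, -0.5, -0.6]
grip_width: 0.004
grip_force: 0.0
0.7 knob [ 0.4798 -0.0153] tcp [ 0.471  -0.0397] -> [-0.0014  0.0006  0.0003]
0.85 knob [ 0.4873 -0.0023] tcp [ 0.4785 -0.0268] -> [ 0.0012 -0.0141  0.0003]
1.0 knob [0.4966 0.0094] tcp [ 0.4878 -0.015 ] -> [ 0.006  -0.0283  0.0003]
1.14 knob [0.5068 0.019 ] tcp [ 0.498  -0.0054] -> [ 0.0124 -0.0408  0.0003]
rel now along n 0.0411
t 14.75 tcp [ 0.4725 -0.0396  0.0523] yaw -19.81 F [ 0.  -0.5 -0.6] w 0.004 gf 0.0
*       =  =  .=--+=-::::::::::*****-:--
#        :-=:.==:::::::::::::-::+*=::---
*  ..    -+.=-**:::::::::-===--::::::---
+ :++.    = :=*#:::::-=+----+-:-:-:+=---
+  =+     + .=*+==+---------=-:::=-=----
+   .       .. :--=--------=::::--------
+              .------------::::------=+
---=--=---:::= =+=======--=::::---=+****
-::--:-::-----+*++++++****=:::-+++*##***
:.:::::::::::-**+++++*****:::.=*+*###*++
::::::.:.=++:-***+*****+*=:::-+*+*##*#++
::.:::::.+***--******+++*::::=*++*##*#*+
:::::-::+***#*********+*=:::-+****##**#+
:-::--
[... 277 characters left out ...]
#*-
:-::::--:.:.=*+++*##:-:-:+#%#**#%%%%**#=
-:::::--:::--*= -+**+#####%%***##%%%**#=
--::-:--::---+= -====+#%%%%#*#%%##%%*##=
=-::::------=*-.------*#%%%#*####%%%#%#*
=-::::------*#+++==--:*%%%%**####%%%###*
=--:::-----=##=+**-+**#%%%%**####%%#%##*
=--:::------=***## =##%%%%#*######%##%%*
==----:-------=*## -###%%%#*#####%%#%##*
==----:----:----+%=**##%%%#*######%%%#%*
=-------==---::-+%%%###%%%%**####%%#%#%*
==---        .--*#%%%*##%%#+*####%%#%###
==---::.....:-=-+***#*+*%%##*######%%%%#
===-=----:-----:+*****+*#%%#-*####%%%%##
===------:------*#******#%%*=*####%%%%=*
===-----:-------*#**++**#%%%#*######%%**
+=------:---  :-*#**++***##%*+*####%%%##
+===---------   =#**+*****%%%**####%%###
```

The pixel dump puts the lever at about 0.74 rad, so it is following. I push on past 1.10.

```bash
python3 -m pendant '[[0,-0.007,0,0,0,0,0],[0.001,-0.014,0,0,0,0,0],[0.003,-0.021,0,0,0,0,0],[0.006,-0.028,0,0,0,0,0],[0.009,-0.034,0,0,0,0,0]]'; python3 go.py; python3 arc.py .026 1.0 1.14 1.2
```

```text
time_s: 15.3
tcp_pos: [0.4905, -0.0116, 0.0519]
tool_rot: [0.985, -0.172, -0.002, 0.001]
force: [-6.2, -5.8, 1.4]
grip_width: -0.003
grip_force: 3.6
t 15.3 tcp [ 0.4905 -0.0116  0.0519] yaw -19.84 F [-6.2 -5.8  1.4] w -0.003 gf 3.6
1.0 knob [0.4966 0.0094] tcp [ 0.4878 -0.015 ] -> [-0.0014  0.0041 -0.0001]
1.14 knob [0.5068 0.019 ] tcp [ 0.498  -0.0054] -> [ 0.0049 -0.0083 -0.0001]
1.2 knob [0.5116 0.0227] tcp [ 0.5028 -0.0018] -> [ 0.0082 -0.0134 -0.0001]
rel now along n 0.0735
```

```bash
python3 -m pendant '[[0.002,-0.003,0,0,0,0,0],[0.003,-0.005,0,0,0,0,0],[0.004,-0.007,0,0,0,0,0],[0.005,-0.009,0,0,0,0,0]]'; python3 arc.py .026 1.14; python3 go.py
python3 -m pendant '[[0.001,-0.002,0,0,0,0,0],[0.002,-0.003,0,0,0,0,0],[0.002,-0.004,0,0,0,0,0]]'; python3 arc.py .026 1.14; python3 go.py
```

```text
time_s: 15.7
tcp_pos: [0.4945, -0.008, 0.0515]
tool_rot: [0.985, -0.173, -0.005, 0.003]
force: [-14.9, -14.2, 10.1]
grip_width: 0.001
grip_force: 9.2
1.14 knob [0.5068 0.019 ] tcp [ 0.4979 -0.0054] -> [ 0.0023 -0.0036 -0.0006]
rel now along n 0.0783
t 15.7 tcp [ 0.4945 -0.008   0.0515] yaw -19.97 F [-14.9 -14.2  10.1] w 0.001 gf 9.2
time_s: 16.0
tcp_pos: [0.4954, -0.0075, 0.0512]
tool_rot: [0.985, -0.174, -0.007, 0.005]
force: [-17.9, -21.0, 12.4]
grip_width: 0.003
grip_force: 12.9
1.14 knob [0.5068 0.019 ] tcp [ 0.4979 -0.0054] -> [ 0.0016 -0.0028 -0.0009]
rel now along n 0.0791
t 16.0 tcp [ 0.4954 -0.0075  0.0512] yaw -20.09 F [-17.9 -21.   12.4] w 0.003 gf 12.9
```

End stop reached: 27 N with hardly any travel. I back off, lift and measure.

```bash
python3 -m pendant '[[-0.003,0.006,0,0,0,0,0],[-0.008,0.02,0,0,0,0,0],[-0.02,0.05,0,0,0,0,0],[-0.02,0.06,-0.03,0,0,0,0],[-0.02,0.06,-0.07,0,0,0,0]]'
python3 -m pendant '[[-0.01,0.045,-0.02,0,0,0,0],[-0.02,0.09,-0.04,0,0,0,0],[-0.02,0.135,-0.04,0,0,0,0],[-0.02,0.18,-0.04,0,0,0,0],[-0.02,0.2,-0.04,0,0,0,0]]'; python3 go.py
python3 - <<'E'
from h import *
np.set_printoptions(precision=4,suppress=True)
import pickle
C0=pickle.load(open("c0.pkl","rb"))
S=camera("scene");T=camera("top")
for n,bt,bs,z in (("nest",(350,164,368,181),(314,180,334,198),.071),("tray",(409,178,428,195),(372,168,390,186),.064),("earl",(409,156,428,170),(356,160,373,174),.064)):
    a=white(T,bt);b=white(S,bs);w=np.array([plane(T,p,z)[:2] for p in a[2]])
    print(n,a[0],a[3],b[0],b[3],two(T,a[0],S,b[0]),(w[1]-w[0])*1e3,(w[2]-w[1])*1e3)
# knob: dark blob near start place; difference to the first picture (lever was locked then)
d=cv2.absdiff(T["pixels"],C0["top"]["pixels"]).max(2)
print("knob region diff now-vs-start",d[198:215,348:366].mean().round(1),"lever",d[180:205,355:385].mean().round(1),"crate",d[155:245,275:330].mean().round(1))
for I in (C0["top"],T):
    g=cv2.cvtColor(I["pixels"],6)[196:216,346:372]
    for cname,m in (("knob",(g<40)),):
        n,l,st,ce=cv2.connectedComponentsWithStats(m.astype(np.uint8)); k=1+np.argmax(st[1:,4]); print(cname,st[k],ce[k]+[346,196],plane(I,ce[k]+[346,196],.079))
E
```

```text
time_s: 16.5
tcp_pos: [0.4625, -0.0522, 0.1218]
tool_rot: [0.985, -0.173, -0.002, 0.0]
force: [1.5, 0.2, 0.4]
grip_width: -0.003
grip_force: 0.0
time_s: 17.0
tcp_pos: [0.3766, -0.2363, 0.1629]
tool_rot: [0.985, -0.174, 0.001, 0.001]
force: [0.8, 0.6, -0.5]
grip_width: -0.001
grip_force: 0.0
t 17.0 tcp [ 0.3766 -0.2363  0.1629] yaw -20.05 F [ 0.8  0.6 -0.5] w -0.001 gf 0.0
nest [360.4253 174.3551] 70.53125 [326.6603 187.7789] 51.640625 (array([0.5958, 0.0008, 0.0682]), np.float64(0.0032771863359842626)) [  1.4833 -39.9335] [-31.0307  -0.8448]
tray [419.4992 186.11  ] 61.53125 [380.0967 170.0823] 86.328125 (array([ 0.5561, -0.1723,  0.0963]), np.float64(0.0018490557886740766)) [17.2781 -0.6275] [ -0.809  -38.1128]
earl [418.4415 163.8453] 63.15625 [364.6641 166.4104] 82.5625 (array([ 0.6281, -0.1766,  0.0684]), np.float64(0.0022780219847348864)) [17.6165 -0.6321] [ -0.8021 -37.8549]
knob region diff now-vs-start 1.4 lever 1.7 crate 3.5
knob [ 8  8  9  7 32] [357.7812 207.0938] [0.4945 0.0099 0.079 ]
knob [ 8  8  9  7 32] [357.7812 207.0938] [0.4945 0.0099 0.079 ]
```

The knob is at exactly its original locked pixel. The slim cartridge sits pressed where the finished one was, moved about 4 mm back to the wall, and both tray cartridges show upright tops. I let the arm settle and hand in.

```bash
python3 -m pendant '[[0,0,0,0,0,0,0],[0,0,0,0,0,0,0],[0,0,0,0,0,0,0]]' && python3 -c "
from workcell import workorder
print(workorder.close_job())"
```

```text
time_s: 17.4
tcp_pos: [0.3779, -0.2314, 0.1623]
tool_rot: [0.985, -0.171, 0.0, -0.0]
force: [-0.4, -0.1, 0.7]
grip_width: -0.003
grip_force: 0.0
the job is handed in; nothing more can be done
None
```

The job is handed in (it returned no verdict): by the last images the finished cartridge stands in the outgoing tray, the slim one is in the nest against the jaw wall, and the lever sits at its original locked position; pad force was not measured directly.

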